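# Gauge a heater-block bore and fit the matching plug

### The job

Feel how deep the blind bore of the heater block with the orange clip is: lower the black-handled depth rod into it until it rests on the bottom, pressing gently (never more than about 20 N), then stand the rod back in the rack. Then take only the one coloured plug whose shank is as long as that bore is deep and lower it into the same bore, gently, until it stands upright on the bottom with its shoulder level with the top of the block; let go, and leave the other two plugs in the rack and everything else undisturbed.

Things in the scene. Friction and masses are not known exactly. Their poses are not given: they have to be found in the camera images.
- heater: fixed low white heater base, 104 x 220 x 24 mm (origin: centre of its underside; x points away from its front, z up). Three outwardly identical aluminium blocks stand on it in a row along its y axis, 68 mm apart, each with a flat plastic clip (10 x 46 mm, standing 4 mm above the block's top) over the front edge of its top: one clip orange, two grey
- target_mouth (a point): centre of the bore mouth, in the top face, of the block with the orange clip (the block to be filled): 90 mm above the bench, 23 mm behind the clip's centre along the heater's x axis. Which block has the orange clip varies. Axes as the heater's; z up
- block_a: one of the three fixed aluminium blocks, 54 x 54 x 66 mm, on the heater (origin: centre of its underside, 24 mm above the bench; z up). It has one central vertical blind bore, 17 mm in diameter with a 1.5 mm chamfer. The three bores are 28, 40 and 52 mm deep; which block has which is unknown at the start and varies
- block_b: one of the three fixed aluminium blocks, 54 x 54 x 66 mm, on the heater (origin: centre of its underside, 24 mm above the bench; z up). It has one central vertical blind bore, 17 mm in diameter with a 1.5 mm chamfer. The three bores are 28, 40 and 52 mm deep; which block has which is unknown at the start and varies
- block_c: one of the three fixed aluminium blocks, 54 x 54 x 66 mm, on the heater (origin: centre of its underside, 24 mm above the bench; z up). It has one central vertical blind bore, 17 mm in diameter with a 1.5 mm chamfer. The three bores are 28, 40 and 52 mm deep; which block has which is unknown at the start and varies
- rack: fixed white rack, 138 x 138 x 26 mm (origin: centre of its underside). Four blind holes 20 mm in diameter, 20 mm deep (floor 6 mm above the bench) at x = +-35 mm, y = +-35 mm in its own axes. The rod and three plugs stand in them in any order; the rod's own hole is the one it stands in at the start
- rod_grip (a point): centre of the black handle (18 mm in diameter, 36 mm high) of the loose depth rod; the steel rod below, 14 mm in diameter and 68 mm long, has its flat tip 86 mm below this point. z runs up along the rod. Whole rod 104 mm, 60 g nominal; starts upright in the rack
- rod_tip (a point): the flat lower tip of the depth rod, on its axis
- plug_yellow_grip (a point): centre of the yellow knob (18 mm in diameter, 24 mm high) of a loose aluminium plug, 60 g nominal. Below the knob is a neck, 11 mm in diameter and 26 mm long, then the shank, 16 mm in diameter and 28 mm long. The shoulder (top of the shank) is 38 mm below this point, the foot 66 mm below; z runs up along the plug. Starts upright in the rack
- plug_yellow_shoulder (a point): centre of the shoulder of the yellow plug, the top of its 28 mm shank; level with the block's top face when the plug stands in a bore as deep as its shank is long
- plug_blue_grip (a point): centre of the blue knob (18 mm in diameter, 24 mm high) of a loose aluminium plug, 60 g nominal. Below the knob is a neck, 11 mm in diameter and 26 mm long, then the shank, 16 mm in diameter and 40 mm long. The shoulder (top of the shank) is 38 mm below this point, the foot 78 mm below; z runs up along the plug. Starts upright in the rack
- plug_blue_shoulder (a point): centre of the shoulder of the blue plug, the top of its 40 mm shank; level with the block's top face when the plug stands in a bore as deep as its shank is long
- plug_red_grip (a point): centre of the red knob (18 mm in diameter, 24 mm high) of a loose aluminium plug, 60 g nominal. Below the knob is a neck, 11 mm in diameter and 26 mm long, then the shank, 16 mm in diameter and 52 mm long. The shoulder (top of the shank) is 38 mm below this point, the foot 90 mm below; z runs up along the plug. Starts upright in the rack
- plug_red_shoulder (a point): centre of the shoulder of the red plug, the top of its 52 mm shank; level with the block's top face when the plug stands in a bore as deep as its shank is long
- jar: loose bystander: small sample jar with a pale lid, 54 mm wide, 57 mm high; origin: centre of its underside. Leave it alone
- vial: loose bystander: small glass vial with a white cap, 19 mm wide, 54 mm high; origin: centre of its underside. Leave it alone
- dropper: loose bystander: brown dropper bottle with a black teat, 34 mm wide, 102 mm high; origin: centre of its underside. Leave it alone
- petri: loose bystander: petri dish, 90 mm wide, 15 mm high; origin: centre of its underside. Leave it alone
- floor_a: the floor of the bore in block_a: a flat metal contact pad on a spring (it starts to yield at 1.5 N, then 1 mm for each further 1.5 N, up to a hard stop at 8 mm, and rises again). Depths are given unpressed. Its origin is the centre of the block's underside for all three blocks, whatever the depth
- floor_b: the floor of the bore in block_b: a flat metal contact pad on a spring (it starts to yield at 1.5 N, then 1 mm for each further 1.5 N, up to a hard stop at 8 mm, and rises again). Depths are given unpressed. Its origin is the centre of the block's underside for all three blocks, whatever the depth
- floor_c: the floor of the bore in block_c: a flat metal contact pad on a spring (it starts to yield at 1.5 N, then 1 mm for each further 1.5 N, up to a hard stop at 8 mm, and rises again). Depths are given unpressed. Its origin is the centre of the block's underside for all three blocks, whatever the depth

How it is judged (in metres and radians):
On the way, in this order (a step that is already met when the one before it is completed fails the run):
1. the held depth rod is pressed on the bottom of the bore with the orange clip (with at least 1 N) (horizontal distance between rod_tip and target_mouth below 0.006 m and contact force between the fingers and rod above 1 N and (contact force between rod and floor_a above 1 N or contact force between rod and floor_b above 1 N or contact force between rod and floor_c above 1 N)), for 0.15 s.
2. the rod stands in the rack again, released, with no plug taken from the rack yet (x of rod_tip in the frame of rack between -0.045 and 0.045 m and y of rod_tip in the frame of rack between -0.045 and 0.045 m and z of rod_tip in the frame of rack below 0.012 m and angle between rod's own z axis and vertical below 0.3 rad and contact force between the fingers and rod below 0.05 N and not (distance of any of plug_yellow_grip, plug_blue_grip, plug_red_grip from where it was at the start of the episode above 0.04 m)), for 0.2 s.
3. one plug stands in the same bore with its shoulder level with the block's top, released (((horizontal distance between plug_yellow_shoulder and target_mouth below 0.003 m and z of plug_yellow_shoulder in the frame of target_mouth between -0.004 and 0.004 m and angle between plug_yellow's own z axis and vertical below 0.08 rad and linear speed of plug_yellow below 0.01 m/s and contact force between the fingers and plug_yellow below 0.05 N) or (horizontal distance between plug_blue_shoulder and target_mouth below 0.003 m and z of plug_blue_shoulder in the frame of target_mouth between -0.004 and 0.004 m and angle between plug_blue's own z axis and vertical below 0.08 rad and linear speed of plug_blue below 0.01 m/s and contact force between the fingers and plug_blue below 0.05 N) or (horizontal distance between plug_red_shoulder and target_mouth below 0.003 m and z of plug_red_shoulder in the frame of target_mouth between -0.004 and 0.004 m and angle between plug_red's own z axis and vertical below 0.08 rad and linear speed of plug_red below 0.01 m/s and contact force between the fingers and plug_red below 0.05 N))), for 0.2 s.
At the end, for the whole second after the job is handed in: a plug stands released, still and upright (0.08 rad) in the bore with the orange clip, its shoulder within 4 mm of the block's top and 3 mm of the bore's axis; the released rod stands in the rack, its tip less than 12 mm above the bench, leaning less than 0.3 rad (((horizontal distance between plug_yellow_shoulder and target_mouth below 0.003 m and z of plug_yellow_shoulder in the frame of target_mouth between -0.004 and 0.004 m and angle between plug_yellow's own z axis and vertical below 0.08 rad and linear speed of plug_yellow below 0.01 m/s and contact force between the fingers and plug_yellow below 0.05 N) or (horizontal distance between plug_blue_shoulder and target_mouth below 0.003 m and z of plug_blue_shoulder in the frame of target_mouth between -0.004 and 0.004 m and angle between plug_blue's own z axis and vertical below 0.08 rad and linear speed of plug_blue below 0.01 m/s and contact force between the fingers and plug_blue below 0.05 N) or (horizontal distance between plug_red_shoulder and target_mouth below 0.003 m and z of plug_red_shoulder in the frame of target_mouth between -0.004 and 0.004 m and angle between plug_red's own z axis and vertical below 0.08 rad and linear speed of plug_red below 0.01 m/s and contact force between the fingers and plug_red below 0.05 N)) and x of rod_tip in the frame of rack between -0.045 and 0.045 m and y of rod_tip in the frame of rack between -0.045 and 0.045 m and z of rod_tip in the frame of rack below 0.012 m and angle between rod's own z axis and vertical below 0.3 rad and contact force between the fingers and rod below 0.05 N); the robot touches nothing.
It fails at once if a second plug is taken out of the rack (two plugs are both more than 40 mm from where they started) (distance of each of plug_yellow_grip, plug_blue_grip from where it was at the start of the episode above 0.04 m or distance of each of plug_yellow_grip, plug_red_grip from where it was at the start of the episode above 0.04 m or distance of each of plug_blue_grip, plug_red_grip from where it was at the start of the episode above 0.04 m).
It fails at once if the rod or a plug is pressed against a block with more than 20 N (contact force between any of plug_yellow, plug_blue, plug_red, rod and block_a above 20 N or contact force between any of plug_yellow, plug_blue, plug_red, rod and block_b above 20 N or contact force between any of plug_yellow, plug_blue, plug_red, rod and block_c above 20 N).
It fails at once if a bystander (jar, vial, dropper bottle, petri dish) is moved by more than 20 mm (distance of any of jar, vial, dropper, petri from where it was at the start of the episode above 0.02 m).
It also fails if it takes over 72 s, if anything falls off the work surface, if the arm or the gripper's body presses on something with over 40 N, if the wrist force passes 120 N, or if a joint passes its speed limit or range.

### The arm

A 6-joint arm with a two-finger parallel gripper is mounted at the origin on a cart in front of the work surface, level with it; the furniture and walls round the work are solid. World frame = base frame: x ahead of the robot, y to its left, z up, the work surface at z = 0. Lengths are in mm, angles in rad, forces in N, time in s.
With the tool pointing down it reaches from about 350 to 875 mm from the base axis. Payload 4.2 kg.
Tool frame: the origin (TCP) lies between the finger pads; the fingertips stand 14 mm ahead of it and the grasp point (between the pads) lies 5 mm behind it; z points along the fingers, y is the line along which they close (so a half turn about z gives the same grasp; the last joint's range is limited). The gripper opens to 85 mm and grips with 20 to 120 N. Pads are 22 mm wide; open, the fingers measure 114 mm over their backs; the gripper's body (76 mm by 85 mm) begins 54 mm behind the grasp point. The pads swing forward as they close: fully open they stand 13 mm farther back than shut.
Start: joints at [0.259, 0.385, 0.008, 0, -1.194, -0.259], TCP at [624.979, 0.025, 224.912] pointing down, gripper open.
Joint ranges: [-3.14, 3.14], [-1.21, 2.06], [-1.07, 1.41], [-3.16, 2.05], [-2.99, -0.16], [-3.1, 3.1]. Speed limits (rad/s): [2.79, 2.79, 3.14, 3.14, 3.14, 3.14].

### API

Orientations are given as a unit quaternion [x, y, z, w].
In Python, from bench import * gives the robot as it stands.
- The arm moves only by the tool carry_out, never from a script. Its argument "motion" is a list of rows, each a list of 7 numbers: the turn, a rotation vector about the tool's x, y, z in rad, then the shift along the tool's x, y, z in mm, then the opening, from -1 (shut) to 1 (fully open), so that 0 is half open. A call has 1 to 5 rows; each row is the pose to reach, as a shift and turn from the pose commanded when the call began, along the tool's axes at that moment; what a row does not reach only later rows make up. A row lasts 1/8 s, in which the tool goes at most 62.5 mm and 10.7 degrees, less where a joint would pass 70% of its speed; a pose out of reach is approached as far as the arm can. A call with a gripper value outside its range is refused whole. The fingers move at their own pace and stop on an object; the grip force is fixed at half the most. Time passes only in rows, so rows that repeat a pose let the fingers close. It gives the time, the measured TCP pose, the force, the opening and the grip force at its end, in the units of the state.
- read_state(): the state, without advancing time (a new reading comes with each control period).
- get_image(name): name is "scene" or "side" or "wrist"; returns a dict with "color" (480x640x3 uint8, blue, green, red), "mtx" (3x3 intrinsics, pixels), "position" and "orientation" of the camera in the world. Camera axes: x right, y down, z forward; pixel columns grow to the right and rows downward; lengths in mm; the calibration is good to about 2 mm. The wrist camera is an equidistant fisheye: a pixel r from the principal point sees the ray r / f radians off the axis. A picture is of the moment at which its call begins. There is no depth.
- job_done(): hands the job in; it is judged then, once.
The state is a dict: "clock": time; "joints": joint angles; "joint_vel": joint speeds; "joint_efforts": joint torques, N m; "position": TCP position; "ee_rot": TCP orientation; "contact_force": force on the tool from outside, world axes, zero at the start; "wrist_torque": the same for the moment, N m; "gripper_width": finger opening in mm; "grasp_force": force on a finger pad.
Only numpy, scipy, OpenCV 4.12 (cv2) and the standard library are available. Lean on these libraries where they do the work, as an engineer would, in place of code of your own. Each camera call takes 0.05 s, during which the arm holds its last target. There are 200 camera calls.

## Working session

There is one attempt and no reset: what is moved stays moved. The work goes in short steps, Python scripts to look and compute and a tool call to move; the robot and the scene stay as the last step left them, time stands still between calls to the robot, and variables do not carry over. Pictures are saved under pics/ and viewed, at most 10 in all, crops included, and the job is handed in when it is done.

Besides the shell and the picture viewer there is one more tool, called after "Emit:" as name([rows], argument=value, ...), one row to a line, values as JSON. carry_out: Moves the arm, as the interface text tells. Its arguments: {"type":"object","properties":{"motion":{"type":"array"}},"required":["motion"]}

```bash
mkdir -p pics; python3 - <<'E'
from bench import *
import cv2
for n in ["scene","side","wrist"]:
    d=get_image(n); cv2.imwrite(f"pics/{n}0.png",d["color"]); print(n,d["mtx"],d["position"],d["orientation"])
print(read_state())
E
```

```text
scene [[438.34373927   0.         325.69392178]
 [  0.         438.34373927 254.29002909]
 [  0.           0.           1.        ]] [-81.97204198 263.68530048 483.06423009] [-0.39698944  0.7532224  -0.46120438  0.24969166]
side [[542.10260044   0.         314.29585044]
 [  0.         542.10260044 234.65616346]
 [  0.           0.           1.        ]] [334.63297225 440.36899408 640.25016611] [-0.18047072  0.88026244 -0.42967418  0.08915412]
wrist [[371.64829954   0.         316.27970805]
 [  0.         371.64829954 243.49179315]
 [  0.           0.           1.        ]] [625.34470178 -72.58144029 373.27081098] [ 1.84118097e-04  9.89876294e-01  1.41931696e-01 -5.31716093e-04]
{'clock': 0.15, 'joints': array([ 2.58595642e-01,  3.85397261e-01,  6.93756279e-03, -3.49328531e-04,
       -1.19400750e+00, -2.58581596e-01]), 'joint_vel': array([-1.92742029e-05, -1.00679129e-03,  3.57983057e-03,  2.57905211e-03,
        2.81558117e-04,  9.99671054e-04]), 'joint_efforts': array([-6.03353892e-04, -3.92678475e+01,  1.88581592e+01,  4.18858320e+00,
       -3.39302780e-03,  5.70479813e-06]), 'position': array([6.24547377e+02, 1.03499714e-02, 2.24061965e+02]), 'ee_rot': array([-7.07065952e-01,  7.07147096e-01,  5.60382696e-04, -6.40532245e-04]), 'contact_force': array([-0.34058888,  0.3155371 ,  0.48087318]), 'wrist_torque': array([ 0.02256519, -0.02778   , -0.01358751]), 'grasp_force': 0.0, 'gripper_width': 85.51477081939854}
```

View pics/scene0.png

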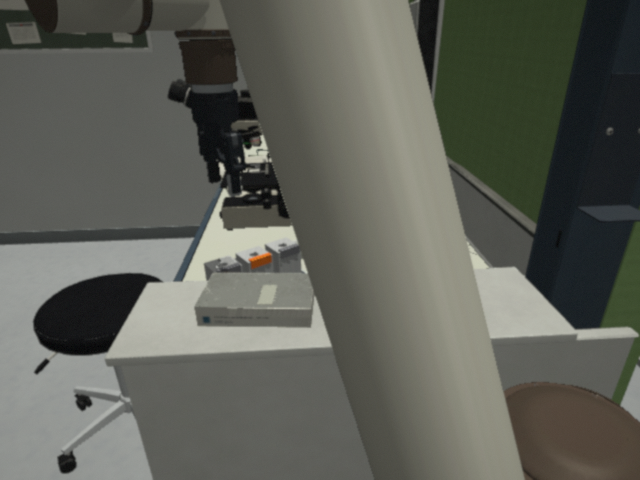

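View pics/wrist0.png

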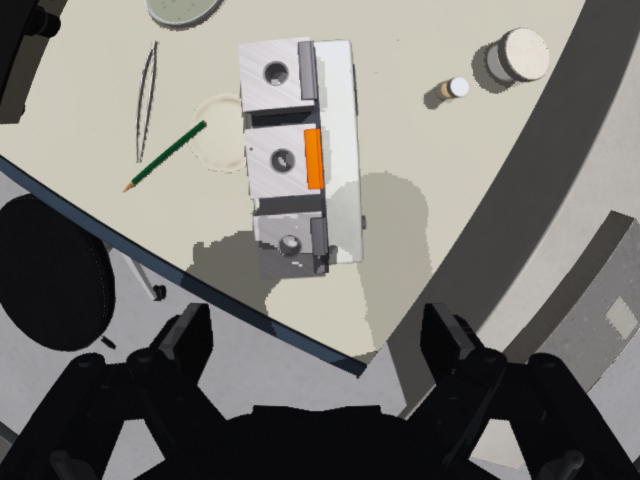

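View pics/side0.png

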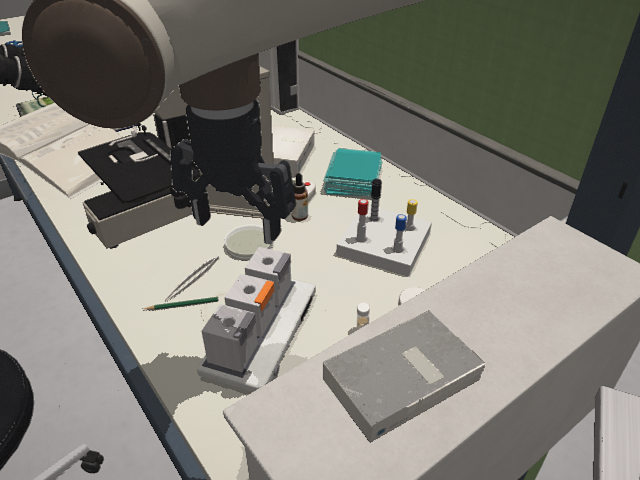

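The side view shows the rack at (385,240), with red (363,207), rod (376,187), yellow (412,207) and blue (401,222). The wrist view shows three bores at (276,73), (283,160) and (290,245), with the orange clip at (314,158) on the middle block. The scene camera is mostly occluded.

```bash
cat > h.py <<'E'
from bench import *
import numpy as np, cv2
from scipy.spatial.transform import Rotation as R
def ray(d,n,uv):
    K=d["mtx"]; p=np.array([(uv[0]-K[0,2])/K[0,0],(uv[1]-K[1,2])/K[1,1]])
    if n=="wrist":
        t=np.linalg.norm(p); v=np.r_[p/max(t,1e-9)*np.sin(t),np.cos(t)]
    else: v=np.r_[p,1]
    v=R.from_quat(d["orientation"]).apply(v/np.linalg.norm(v)); return np.array(d["position"]),v
def plane(d,n,uv,z):
    o,v=ray(d,n,uv); return o+v*(z-o[2])/v[2]
def tri(rays):
    A=sum(np.eye(3)-np.outer(v,v) for o,v in rays); b=sum((np.eye(3)-np.outer(v,v))@o for o,v in rays)
    x=np.linalg.solve(A,b); return x,[round(float(np.linalg.norm(np.cross(x-o,v))),1) for o,v in rays]
def blobs(img,lo,hi,amin=20):
    m=cv2.inRange(cv2.cvtColor(img,cv2.COLOR_BGR2HSV),lo,hi)
    n,_,s,c=cv2.connectedComponentsWithStats(m)
    return sorted([(int(s[i,4]),c[i].round(1).tolist(),s[i,:4].tolist()) for i in range(1,n) if s[i,4]>=amin],reverse=True)
COL=dict(yellow=((20,120,80),(35,255,255)),blue=((100,130,60),(125,255,255)),red=((0,170,80),(4,255,255)),orange=((6,180,120),(17,255,255)))
E
python3 - <<'E'
from h import *
np.set_printoptions(precision=1,suppress=True)
d=get_image("wrist"); s=get_image("side")
for uv in [(276,73),(283,160),(290,245)]: print("mouth",plane(d,"wrist",uv,90))
for k in COL: print(k,"w",blobs(d["color"],*COL[k])[:2],"s",blobs(s["color"],*COL[k])[:2])
for n,uv,z in [("y",(412,207),72),("b",(401,222),84),("r",(363,207),96),("rod",(376,187),92)]: print(n,plane(s,"side",uv,z))
for uv in [(269,262),(250,288),(231,322)]: print("side mouth",plane(s,"side",uv,90))
for n,uv,z in [("jar",(523,53),57),("vial",(458,86),54),("petri",(185,5),15)]: print(n,plane(d,"wrist",uv,z))
print("dropper",plane(s,"side",(299,190),80))
E
```

```text
mouth [ 655.4 -122.9   90. ]
mouth [650.4 -55.7  90. ]
mouth [646.1  11.6  90. ]
yellow w [] s [(104, [411.2, 207.7], [407, 200, 10, 15])]
blue w [] s [(109, [400.1, 223.6], [396, 216, 10, 15]), (26, [13.8, 42.5], [7, 41, 14, 4])]
red w [] s [(71, [363.0, 208.1], [359, 201, 9, 14])]
orange w [(917, [313.8, 158.7], [305, 129, 19, 60])] s [(245, [264.8, 293.4], [255, 281, 19, 28])]
y [ 491.5 -374.2   72. ]
b [ 493.7 -305.8   84. ]
r [ 563.6 -306.3   96. ]
rod [ 564.3 -382.3   92. ]
side mouth [ 651.3 -116.9   90. ]
side mouth [650.4 -53.9  90. ]
side mouth [642.1  15.6  90. ]
jar [ 432.3 -165.    57. ]
vial [ 499.8 -124.1   54. ]
petri [ 756.7 -216.8   15. ]
dropper [ 699.2 -333.7   80. ]
```

Emit:
carry_out([
  [0,0,0,54,19,0,1],
  [0,0,0,108,38,0,1],
  [0,0,0,162,57,0,0.5],
  [0,0,0,216,76,0,0.2],
  [0,0,0,260,95,0,0.0],
])

```text
clock: 0.88
position: [529.0, -261.8, 224.9]
ee_rot: [-0.707, 0.707, -0.0, -0.0]
contact_force: [0.7, -0.3, -0.3]
gripper_width: 42.9
grasp_force: 0.0
```

Emit:
carry_out([
  [0,0,0,0,0,0,0],
  [0,0,0,0,0,0,0],
])

```text
clock: 1.12
position: [529.9, -260.0, 224.8]
ee_rot: [-0.707, 0.707, 0.0, 0.0]
contact_force: [0.2, 0.1, 0.5]
gripper_width: 42.7
grasp_force: 0.0
```

```bash
python3 - <<'E'
from h import *
np.set_printoptions(precision=1,suppress=True)
import pickle
d=get_image("wrist"); pickle.dump(d,open("w1.pkl","wb")); cv2.imwrite("pics/w1.png",d["color"])
for k in COL: print(k,"w",blobs(d["color"],*COL[k])[:2])
st=read_state(); print(st["position"],st["ee_rot"],st["gripper_width"],st["contact_force"],d["position"])
E
```

```text
yellow w [(225, [364.8, 82.2], [354, 71, 23, 22])]
blue w [(227, [363.1, 169.4], [353, 158, 23, 24])]
red w [(230, [270.3, 168.7], [258, 157, 24, 25]), (70, [120.8, 41.8], [117, 37, 9, 10])]
orange w []
[ 530.2 -259.5  224.8] [ 0.7 -0.7 -0.  -0. ] 42.73907379274695 [ 0.3 -0.1 -0.5] [ 530.5 -332.7  374.1]
```

View pics/w1.png

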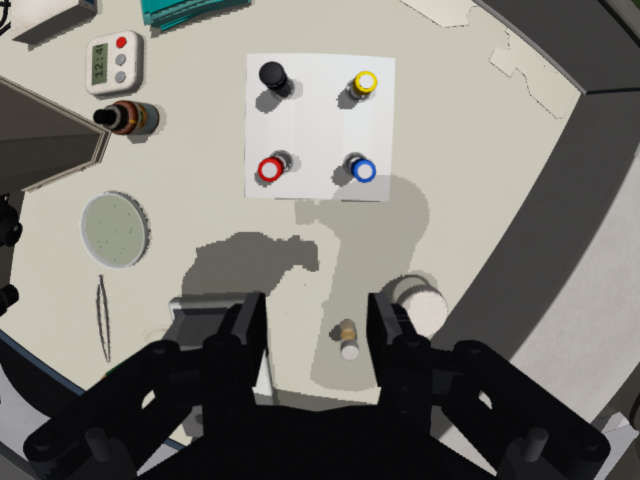

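Rod handle top is at (271,72), yellow at (366,82), blue at (364,171) and red at (270,169). I'll take a second viewpoint for triangulation.

Emit:
carry_out([
  [0,0,0,45,-17,0,0],
  [0,0,0,90,-34,0,0],
  [0,0,0,90,-34,0,0],
  [0,0,0,90,-34,0,0],
])

```text
clock: 1.68
position: [564.3, -348.8, 224.4]
ee_rot: [0.708, -0.707, -0.001, 0.0]
contact_force: [0.4, -0.1, 0.3]
gripper_width: 42.7
grasp_force: 0.0
```

```bash
cat > w2.py <<'E'
from h import *
import pickle
np.set_printoptions(precision=1,suppress=True)
def darkcap(img,near,r=30):
    g=cv2.cvtColor(img,cv2.COLOR_BGR2GRAY); m=(g<60).astype(np.uint8); k=np.zeros_like(m); cv2.circle(k,near,r,1,-1); m&=k
    n,_,s,c=cv2.connectedComponentsWithStats(m); i=1+s[1:,4].argmax(); return s[i].tolist(),c[i].round(1).tolist()
E
python3 - <<'E'
from w2 import *
d=get_image("wrist"); pickle.dump(d,open("w2.pkl","wb")); cv2.imwrite("pics/w2.png",d["color"])
for k in COL: print(k,"w",blobs(d["color"],*COL[k])[:2])
st=read_state(); print(st["position"],d["position"],d["orientation"])
# predict pixel of rod top
o=np.array(d["position"]);v=R.from_quat(d["orientation"]).inv().apply(np.array([564,-380,110])-o);t=np.arccos(v[2]/np.linalg.norm(v));p=v[:2]/np.linalg.norm(v[:2])*t*371.65+d["mtx"][:2,2];print(p)
E
```

```text
yellow w [(225, [405.4, 192.4], [396, 180, 21, 25])]
blue w [(202, [401.3, 277.2], [391, 263, 21, 28])]
red w [(107, [314.2, 284.2], [307, 275, 18, 20]), (84, [149.1, 120.9], [145, 116, 10, 11])]
orange w []
[ 564.2 -348.6  224.8] [ 565.1 -421.5  373.7] [-0.   1.   0.1 -0. ]
[317.7 195.4]
```

View pics/w2.png

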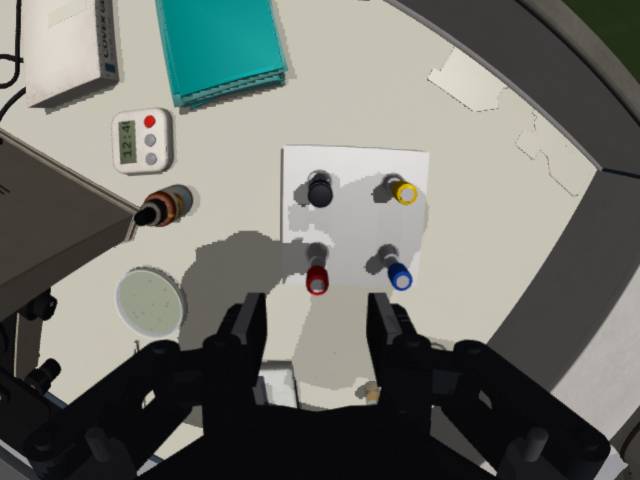

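Second view: rod top is at (320,194), yellow (406,195), blue (402,283) and red (317,287).

```bash
python3 - <<'E'
from w2 import *
a=pickle.load(open("w1.pkl","rb"));b=pickle.load(open("w2.pkl","rb"))
print(darkcap(a["color"],(274,78)),darkcap(b["color"],(320,190),24))
P={"rodtop":((271,72),(320,194)),"yellowtop":((366,82),(406,195)),"bluetop":((364,171),(402,283)),"redtop":((270,169),(317,287))}
ca,cb=darkcap(a["color"],(274,78))[1],darkcap(b["color"],(320,190),24)[1]
P["rodc"]=(ca,cb)
for k,(u,w) in P.items():
    x=tri([ray(a,"wrist",u),ray(b,"wrist",w)]); print(k,x)
    z=x[0][2]; print("   planes",plane(a,"wrist",u,z),plane(b,"wrist",w,z))
E
```

```text
([260, 62, 31, 35, 707], [274.9, 78.7]) ([308, 174, 24, 33, 622], [319.4, 191.0])
rodtop (array([ 562.5, -380.7,  108.2]), [0.1, 0.1])
   planes [ 562.6 -380.7  108.2] [ 562.3 -380.8  108.2]
yellowtop (array([ 492.6, -377.1,   83.2]), [0.3, 0.3])
   planes [ 492.3 -377.2   83.2] [ 492.9 -377.    83.2]
bluetop (array([ 495.6, -308.2,  100.7]), [0.1, 0.1])
   planes [ 495.5 -308.2  100.7] [ 495.7 -308.2  100.7]
redtop (array([ 563.9, -310.5,  112.5]), [0.6, 0.6])
   planes [ 563.3 -310.7  112.5] [ 564.4 -310.3  112.5]
rodc (array([ 562.5, -379.5,   84.1]), [0.1, 0.1])
   planes [ 562.5 -379.5   84.1] [ 562.6 -379.4   84.1]
```

Emit:
carry_out([
  [0,0,0,31,1.5,0,0],
  [0,0,0,31,1.5,50,0],
  [0,0,0,31,1.5,100,0],
  [0,0,0,31,1.5,125,0],
  [0,0,0,31,1.5,138,0],
])

```text
clock: 2.35
position: [562.1, -379.4, 85.9]
ee_rot: [0.708, -0.706, -0.001, 0.0]
contact_force: [-0.0, -0.6, -0.0]
gripper_width: 43.0
grasp_force: 0.0
```

Emit:
carry_out([
  [0,0,0,0,0,0,0],
  [0,0,0,0,0,0,-1],
  [0,0,0,0,0,0,-1],
  [0,0,0,0,0,0,-1],
  [0,0,0,0,0,0,-1],
])

```text
clock: 2.98
position: [563.5, -381.7, 89.0]
ee_rot: [0.707, -0.707, 0.002, -0.0]
contact_force: [0.6, 0.7, 6.0]
gripper_width: 15.1
grasp_force: 58.7
```

Emit:
carry_out([
  [0,0,0,0,0,0,-1],
  [0,0,0,0,0,0,-1],
])

```text
clock: 3.22
position: [563.5, -381.7, 89.0]
ee_rot: [0.707, -0.707, 0.002, -0.0]
contact_force: [-0.4, 0.2, 5.8]
gripper_width: 15.4
grasp_force: 58.7
```

Emit:
carry_out([
  [0,0,0,0,0,-15,-1],
  [0,0,0,0,0,-40,-1],
  [0,0,0,0,0,-80,-1],
  [0,0,0,0,0,-115,-1],
  [0,0,0,0,0,-115,-1],
])

```text
clock: 3.85
position: [563.9, -381.8, 206.2]
ee_rot: [0.707, -0.707, 0.004, -0.001]
contact_force: [0.6, 0.8, -1.3]
gripper_width: 15.1
grasp_force: 58.6
```

```bash
python3 - <<'E'
from w2 import *
d=get_image("wrist"); s=get_image("side"); pickle.dump((d,s),open("w3.pkl","wb"))
cv2.imwrite("pics/c3.png",np.hstack([cv2.resize(d["color"][140:400,200:440],None,fx=1.6,fy=1.6),cv2.resize(s["color"][100:260,290:450],(416,416))]))
st=read_state(); print(st["position"],st["contact_force"],st["wrist_torque"],st["gripper_width"])
E
```

```text
[ 562.1 -380.5  201.6] [-0.9  0.  -1.6] [-0.   0.1 -0. ] 15.882643695248989
```

View pics/c3.png

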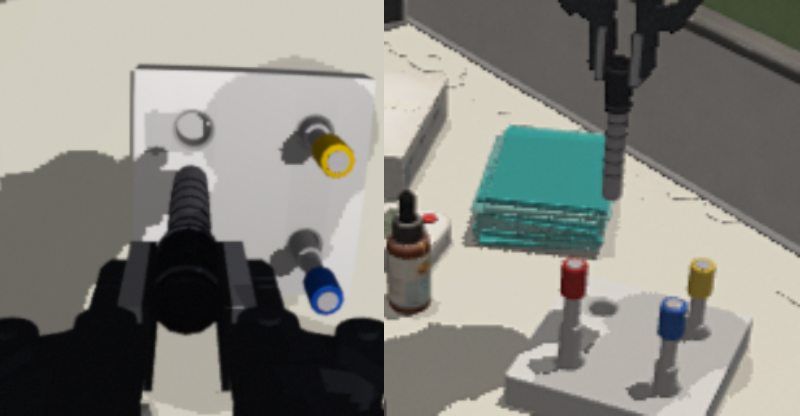

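The rod is held upright, and its empty hole shows at crop (193,127). Next I'll move past the orange bore and look at it from two places.

Emit:
carry_out([
  [0,0,0,-50,-11,0,-1],
  [0,0,0,-105,-24,0,-1],
  [0,0,0,-160,-36,0,-1],
  [0,0,0,-215,-48,0,-1],
  [0,0,0,-270,-60,0,-1],
])

```text
clock: 4.58
position: [621.6, -109.1, 199.8]
ee_rot: [-0.707, 0.707, 0.001, -0.001]
contact_force: [1.1, 1.8, -0.2]
gripper_width: 15.1
grasp_force: 58.6
```

Emit:
carry_out([
  [0,0,0,-50,-12,0,-1],
  [0,0,0,-85,-20,0,-1],
  [0,0,0,-101,-27.5,0,-1],
  [0,0,0,-101,-27.5,0,-1],
  [0,0,0,-101,-27.5,0,-1],
])

```text
clock: 5.2
position: [649.4, -11.1, 201.2]
ee_rot: [-0.707, 0.708, 0.0, -0.001]
contact_force: [-0.2, -0.6, -0.8]
gripper_width: 15.4
grasp_force: 58.6
```

```bash
python3 - <<'E'
from w2 import *
d=get_image("wrist"); pickle.dump(d,open("w4.pkl","wb")); cv2.imwrite("pics/w4.png",cv2.resize(d["color"][80:380,150:450],None,fx=2,fy=2))
print(blobs(d["color"],*COL["orange"])[:1])
st=read_state(); print(st["position"],st["contact_force"],d["position"])
a,_=pickle.load(open("w3.pkl","rb")); print("rod hole",plane(a,"wrist",(320.6,219.4),26), "tip then",plane(a,"wrist",(318.7,247.5),119))
E
```

```text
[(755, [349.6, 181.9], [340, 144, 19, 65])]
[649.5 -11.3 201.5] [ 0.3 -0.3 -1. ] [650.2 -83.6 350.6]
rod hole [ 562.1 -381.3   26. ] tip then [ 563.7 -382.6  119. ]
```

View pics/w4.png

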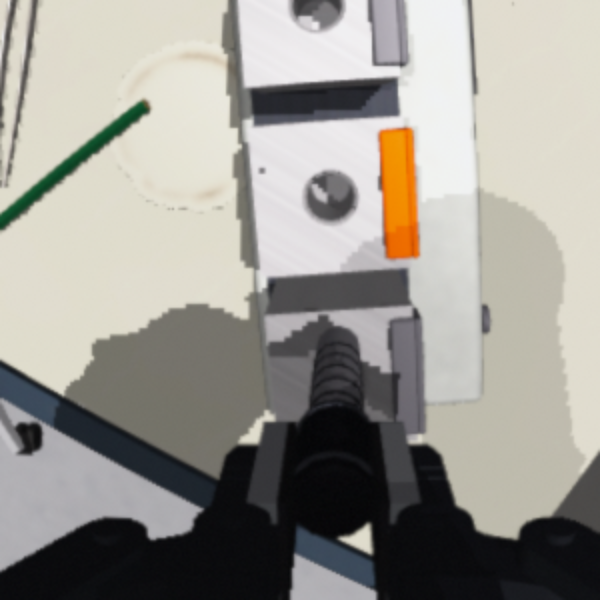

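Orange bore mouth is at crop (331,196), full (315.5,178). The rod tip is at crop (341,330) and vertical.

```bash
python3 - <<'E'
from w2 import *
d=pickle.load(open("w4.pkl","rb")); w3,_=pickle.load(open("w3.pkl","rb"))
u=(315.5,178); print("mouth",plane(d,"wrist",u,90)); 
w0o=np.array([625.345,-72.581,373.27]); w0=dict(mtx=d["mtx"],position=w0o,orientation=[1.84e-4,.989876,.1419317,-5.3e-4])
s=get_image("side")
print(tri([ray(d,"wrist",u),ray(w0,"wrist",(283,160))]), tri([ray(d,"wrist",u),ray(w0,"wrist",(283,160)),ray(s,"side",(250,288))]))
for uv in [(308.5,87)]: print("far mouth",plane(d,"wrist",uv,90))
for v in (244,248.5): print("tip",plane(d,"wrist",(320.5,v),118))
g=cv2.cvtColor(d["color"],cv2.COLOR_BGR2GRAY)[150:206,285:346]
m=cv2.inRange(g,0,150); k=np.zeros_like(m); cv2.circle(k,(30,28),20,255,-1); m&=k
c=max(cv2.findContours(m,cv2.RETR_EXTERNAL,cv2.CHAIN_APPROX_NONE)[0],key=cv2.contourArea); e=cv2.fitEllipse(cv2.convexHull(c)); print(e)
print("fit",plane(d,"wrist",(e[0][0]+285,e[0][1]+150),90))
E
```

```text
mouth [650.6 -55.3  90. ]
(array([650.5, -55.4,  89.5]), [0.3, 0.3]) (array([650.7, -55.3,  88.7]), [0.2, 0.5, 0.5])
far mouth [ 655.3 -119.4   90. ]
tip [647.4 -15.2 118. ]
tip [647.4 -12.2 118. ]
((30.064592361450195, 27.947641372680664), (24.901958465576172, 25.65822982788086), 101.95779418945312)
fit [650.9 -55.3  90. ]
```

Emit:
carry_out([
  [0,0,0,25,-2.5,5,-1],
  [0,0,0,43,-2.5,12,-1],
  [0,0,0,43,-2.5,18,-1],
  [0,0,0,43,-2.5,18,-1],
  [0,0,0,43,-2.5,18,-1],
])

```text
clock: 5.92
position: [652.6, -52.6, 184.1]
ee_rot: [0.707, -0.707, 0.0, -0.0]
contact_force: [-0.8, 0.1, -0.4]
gripper_width: 15.4
grasp_force: 58.6
```

```bash
python3 - <<'E'
from w2 import *
d=get_image("wrist"); s=get_image("side"); pickle.dump((d,s),open("w5.pkl","wb"))
cv2.imwrite("pics/c5.png",np.hstack([cv2.resize(d["color"][190:310,260:380],None,fx=3.3,fy=3.3,interpolation=cv2.INTER_CUBIC),cv2.resize(s["color"][220:340,200:320],(396,396),interpolation=cv2.INTER_CUBIC)]))
st=read_state(); print(st["position"],st["contact_force"],st["wrist_torque"],d["position"])
E
```

```text
[652.7 -52.4 184.3] [ 0.2  0.7 -0.9] [-0.  0.  0.] [ 653.2 -125.2  333.4]
```

View pics/c5.png

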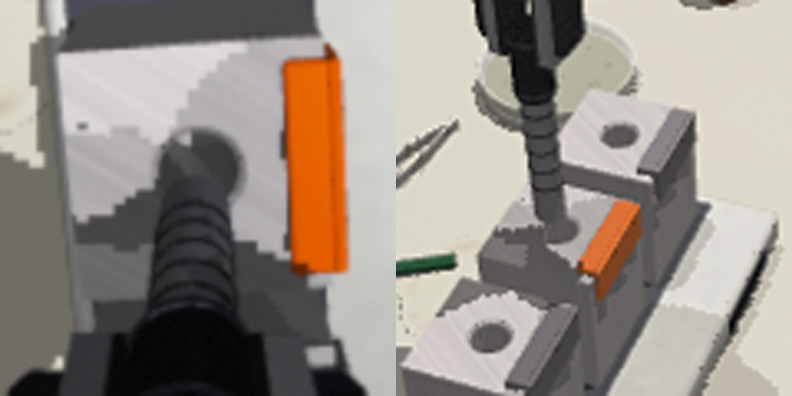

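The rod stands just above the bore. The mouth centre is near wrist crop (202,170). The rod tip near (196,165) looks about 1 mm to +x. I'll quantify it.

```bash
python3 - <<'E'
from w2 import *
d,s=pickle.load(open("w5.pkl","rb"))
print("mouth w",plane(d,"wrist",(260+202/3.3,190+170/3.3),90))
print("tip tri",tri([ray(d,"wrist",(260+196/3.3,190+167/3.3)),ray(s,"side",(246.4,284.2))]))
print("tip w",plane(d,"wrist",(260+196/3.3,190+167/3.3),100))
print("tip s",plane(s,"side",(246.4,284.2),100))
c=cv2.resize(d["color"][215:265,295:345],(800,800),interpolation=cv2.INTER_NEAREST)
g=cv2.cvtColor(d["color"],cv2.COLOR_BGR2GRAY)
for r in range(226,262,3): print(r,g[r,300:342:1].tolist())
E
```

```text
mouth w [650.1 -55.3  90. ]
tip tri (array([653.9, -55.8,  94.5]), [2.8, 2.8])
tip w [651.4 -58.7 100. ]
tip s [653.3 -49.9 100. ]
226 [209, 210, 210, 212, 211, 211, 211, 212, 214, 214, 216, 215, 212, 194, 178, 176, 177, 177, 177, 178, 178, 178, 178, 177, 178, 177, 178, 177, 177, 176, 176, 175, 175, 175, 177, 179, 179, 180, 181, 180, 180, 179]
229 [174, 177, 198, 206, 208, 208, 209, 211, 209, 209, 208, 187, 171, 164, 154, 144, 142, 135, 112, 108, 107, 109, 114, 121, 130, 141, 150, 162, 175, 177, 177, 178, 177, 176, 177, 177, 176, 177, 178, 178, 178, 179]
232 [178, 176, 176, 175, 175, 188, 203, 205, 203, 192, 164, 112, 99, 123, 151, 169, 175, 161, 85, 70, 69, 69, 70, 69, 67, 67, 70, 83, 103, 116, 136, 160, 174, 177, 178, 178, 180, 179, 178, 177, 176, 176]
235 [179, 179, 180, 179, 179, 177, 171, 159, 134, 109, 88, 82, 81, 81, 81, 80, 80, 78, 63, 61, 60, 60, 59, 60, 60, 59, 59, 57, 57, 62, 82, 107, 134, 161, 175, 177, 179, 180, 179, 180, 179, 179]
238 [179, 179, 178, 179, 176, 170, 157, 138, 104, 63, 57, 60, 71, 74, 74, 79, 78, 76, 76, 74, 68, 62, 60, 60, 59, 59, 59, 58, 57, 57, 58, 71,
[... 661 characters left out ...]
50, 47, 47, 46, 46, 44, 44, 40, 41, 43, 43, 42, 51, 60, 62, 64, 65, 64, 65, 73, 116, 133, 146, 161, 170, 170, 170, 171, 171, 171, 173, 173, 174]
253 [67, 67, 67, 68, 67, 67, 68, 65, 56, 45, 43, 39, 36, 39, 46, 49, 53, 54, 56, 57, 57, 57, 53, 50, 47, 38, 44, 62, 70, 111, 159, 175, 177, 177, 178, 176, 176, 175, 173, 173, 172, 172]
256 [69, 69, 68, 67, 67, 68, 67, 61, 38, 29, 40, 45, 46, 43, 37, 34, 34, 33, 33, 33, 35, 34, 37, 48, 57, 63, 62, 55, 42, 71, 152, 175, 177, 176, 176, 176, 178, 177, 178, 178, 177, 177]
259 [69, 70, 69, 69, 69, 67, 59, 42, 34, 38, 30, 33, 39, 47, 50, 52, 55, 57, 59, 60, 61, 60, 61, 57, 54, 47, 38, 44, 60, 60, 128, 162, 172, 174, 176, 177, 177, 177, 177, 177, 177, 177]
```

Emit:
carry_out([
  [0,0,0,3.5,1.5,0,-1],
  [0,0,0,3.5,1.5,0,-1],
  [0,0,0,3.5,1.5,6,-1],
  [0,0,0,3.5,1.5,10,-1],
  [0,0,0,3.5,1.5,13,-1],
])

```text
clock: 6.65
position: [650.8, -56.5, 170.3]
ee_rot: [-0.707, 0.707, 0.0, -0.0]
contact_force: [0.8, 0.8, -0.2]
gripper_width: 15.2
grasp_force: 58.6
```

Emit:
carry_out([
  [0,0,0,0,0,2,-1],
  [0,0,0,0,0,4,-1],
  [0,0,0,0,0,6,-1],
  [0,0,0,0,0,6,-1],
])

```text
clock: 7.15
position: [650.9, -56.5, 164.7]
ee_rot: [-0.707, 0.707, 0.0, -0.0]
contact_force: [-0.2, -0.0, -0.7]
gripper_width: 15.3
grasp_force: 58.6
```

Emit:
carry_out([
  [0,0,0,0,0,4,-1],
  [0,0,0,0,0,8,-1],
  [0,0,0,0,0,12,-1],
  [0,0,0,0,0,15,-1],
  [0,0,0,0,0,15,-1],
])

```text
clock: 7.78
position: [650.8, -56.5, 149.5]
ee_rot: [0.707, -0.707, -0.0, 0.0]
contact_force: [-0.9, 0.3, -0.7]
gripper_width: 15.2
grasp_force: 58.6
```

Emit:
carry_out([
  [0,0,0,0,0,2,-1],
  [0,0,0,0,0,4,-1],
  [0,0,0,0,0,6,-1],
  [0,0,0,0,0,7,-1],
  [0,0,0,0,0,7,-1],
])

```text
clock: 8.4
position: [650.9, -56.5, 142.8]
ee_rot: [0.707, -0.707, -0.0, 0.0]
contact_force: [-1.3, -0.3, -0.6]
gripper_width: 15.2
grasp_force: 58.6
```

Emit:
carry_out([
  [0,0,0,0,0,3,-1],
  [0,0,0,0,0,5,-1],
  [0,0,0,0,0,7,-1],
  [0,0,0,0,0,7,-1],
])

```text
clock: 8.9
position: [650.8, -56.5, 135.6]
ee_rot: [-0.707, 0.707, 0.0, -0.0]
contact_force: [0.4, 0.2, -0.9]
gripper_width: 15.4
grasp_force: 58.6
```

Emit:
carry_out([
  [0,0,0,0,0,1,-1],
  [0,0,0,0,0,2,-1],
  [0,0,0,0,0,3,-1],
  [0,0,0,0,0,3,-1],
])

```text
clock: 9.4
position: [650.9, -56.5, 132.8]
ee_rot: [-0.707, 0.707, 0.0, -0.0]
contact_force: [0.3, -0.2, 0.3]
gripper_width: 15.3
grasp_force: 58.6
```

Emit:
carry_out([
  [0,0,0,0,0,1,-1],
  [0,0,0,0,0,2,-1],
  [0,0,0,0,0,2,-1],
])

```text
clock: 9.78
position: [650.9, -56.5, 130.8]
ee_rot: [-0.707, 0.707, 0.0, -0.0]
contact_force: [-0.4, -0.1, -0.8]
gripper_width: 15.4
grasp_force: 58.6
```

Emit:
carry_out([
  [0,0,0,0,0,1.5,-1],
  [0,0,0,0,0,3,-1],
  [0,0,0,0,0,3,-1],
])

```text
clock: 10.15
position: [650.9, -56.5, 127.7]
ee_rot: [-0.707, 0.707, 0.0, -0.0]
contact_force: [-0.6, 0.2, -1.3]
gripper_width: 15.1
grasp_force: 58.6
```

Emit:
carry_out([
  [0,0,0,0,0,1.5,-1],
  [0,0,0,0,0,3,-1],
  [0,0,0,0,0,3,-1],
])

```text
clock: 10.52
position: [650.9, -56.5, 124.7]
ee_rot: [-0.707, 0.707, 0.0, -0.0]
contact_force: [-0.1, -0.0, -1.5]
gripper_width: 15.2
grasp_force: 58.6
```

Emit:
carry_out([
  [0,0,0,0,0,1.5,-1],
  [0,0,0,0,0,3,-1],
  [0,0,0,0,0,3,-1],
])

```text
clock: 10.9
position: [650.8, -56.5, 121.7]
ee_rot: [-0.707, 0.707, 0.0, -0.0]
contact_force: [-0.4, -0.4, -0.5]
gripper_width: 15.0
grasp_force: 58.6
```

Emit:
carry_out([
  [0,0,0,0,0,1,-1],
  [0,0,0,0,0,2,-1],
  [0,0,0,0,0,2,-1],
])

```text
clock: 11.28
position: [651.1, -56.5, 120.3]
ee_rot: [0.707, -0.707, 0.0, -0.0]
contact_force: [-0.5, -0.4, 2.3]
gripper_width: 15.2
grasp_force: 58.6
```

Emit:
carry_out([
  [0,0,0,0,0,1,-1],
  [0,0,0,0,0,2,-1],
  [0,0,0,0,0,2,-1],
  [0,0,0,0,0,2,-1],
])

```text
clock: 11.78
position: [651.2, -56.5, 118.4]
ee_rot: [0.707, -0.707, 0.0, -0.0]
contact_force: [-0.1, 0.4, 4.2]
gripper_width: 15.3
grasp_force: 59.1
```

Contact came at TCP z≈121, so the floor is at z≈38 and the bore is 52 mm deep, which means the red plug. I'll return the rod now.

Emit:
carry_out([
  [0,0,0,0,0,-10,-1],
  [0,0,0,0,0,-30,-1],
  [0,0,0,0,0,-55,-1],
  [0,0,0,0,0,-75,-1],
  [0,0,0,0,0,-85,-1],
])

```text
clock: 12.4
position: [651.2, -56.3, 203.8]
ee_rot: [-0.707, 0.707, -0.0, 0.001]
contact_force: [-1.1, -0.6, -0.5]
gripper_width: 14.9
grasp_force: 58.7
```

Emit:
carry_out([
  [0,0,0,40,11,0,-1],
  [0,0,0,95,26,0,-1],
  [0,0,0,150,41,0,-1],
  [0,0,0,205,56,0,-1],
  [0,0,0,260,71,0,-1],
])

```text
clock: 13.02
position: [579.0, -317.8, 202.0]
ee_rot: [0.707, -0.707, -0.001, 0.0]
contact_force: [1.1, 0.5, 0.4]
gripper_width: 15.4
grasp_force: 58.7
```

Emit:
carry_out([
  [0,0,0,45,13,0,-1],
  [0,0,0,64.5,17.5,0,-1],
  [0,0,0,64.5,17.5,20,-1],
  [0,0,0,64.5,17.5,40,-1],
  [0,0,0,64.5,17.5,60,-1],
])

```text
clock: 13.65
position: [562.5, -380.1, 141.6]
ee_rot: [0.707, -0.707, -0.001, -0.0]
contact_force: [0.7, -0.1, -1.1]
gripper_width: 15.2
grasp_force: 58.8
```

```bash
python3 - <<'E'
from w2 import *
d=get_image("wrist"); s=get_image("side")
cv2.imwrite("pics/c6.png",np.hstack([cv2.resize(d["color"][190:310,260:380],None,fx=3.3,fy=3.3,interpolation=cv2.INTER_CUBIC),cv2.resize(s["color"][140:260,320:440],(396,396),interpolation=cv2.INTER_CUBIC)]))
st=read_state(); print(st["position"],st["contact_force"],d["position"])
E
```

```text
[ 561.1 -379.3  139.4] [ 0.4  0.4 -0. ] [ 563.3 -452.9  290.9]
```

View pics/c6.png

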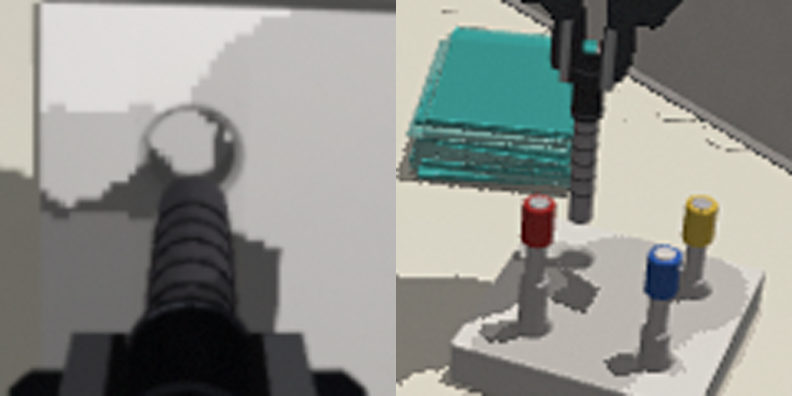

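The rod is aligned with its hole (hole centre crop (193,150), rod x≈193). I'll lower it now.

Emit:
carry_out([
  [0,0,0,0,0,15,-1],
  [0,0,0,0,0,25,-1],
  [0,0,0,0,0,30,-1],
  [0,0,0,0,0,36,-1],
  [0,0,0,0,0,40,-1],
])

```text
clock: 14.38
position: [562.5, -381.0, 102.7]
ee_rot: [-0.707, 0.707, -0.0, 0.0]
contact_force: [-0.9, -0.6, -0.8]
gripper_width: 15.2
grasp_force: 58.8
```

Emit:
carry_out([
  [0,0,0,0,0,4,-1],
  [0,0,0,0,0,8,-1],
  [0,0,0,0,0,11,-1],
  [0,0,0,0,0,11,-1],
])

```text
clock: 14.88
position: [562.3, -380.9, 91.6]
ee_rot: [-0.707, 0.707, 0.0, -0.0]
contact_force: [0.4, -0.3, -1.0]
gripper_width: 15.3
grasp_force: 58.8
```

Emit:
carry_out([
  [0,0,0,0,0,1,-1],
  [0,0,0,0,0,2.5,-1],
  [0,0,0,0,0,2.5,-0.5],
  [0,0,0,0,0,2.5,0],
  [0,0,0,0,0,2.5,0],
])

```text
clock: 15.5
position: [562.6, -381.0, 89.6]
ee_rot: [0.707, -0.707, 0.0, -0.0]
contact_force: [0.9, -0.3, -0.0]
gripper_width: 42.7
grasp_force: 0.0
```

Emit:
carry_out([
  [0,0,0,0,0,0,0],
  [0,0,0,0,0,-20,0],
  [0,0,0,0,0,-60,0],
  [0,0,0,0,0,-100,0],
  [0,0,0,-30,0,-136,0],
])

```text
clock: 16.12
position: [562.4, -352.0, 226.7]
ee_rot: [-0.706, 0.708, -0.0, 0.0]
contact_force: [0.6, 0.6, 0.8]
gripper_width: 42.6
grasp_force: 0.0
```

Emit:
carry_out([
  [0,0,0,0,0,0,0],
  [0,0,0,0,0,0,0],
])

```text
clock: 16.38
position: [562.2, -350.6, 224.9]
ee_rot: [0.707, -0.707, -0.0, -0.0]
contact_force: [-0.3, 0.4, -0.6]
gripper_width: 42.2
grasp_force: 0.0
```

```bash
python3 - <<'E'
from w2 import *
d=get_image("wrist"); s=get_image("side"); pickle.dump((d,s),open("w7.pkl","wb"))
cv2.imwrite("pics/c7.png",np.hstack([cv2.resize(d["color"][130:330,240:440],None,fx=2,fy=2,interpolation=cv2.INTER_CUBIC),cv2.resize(s["color"][140:260,320:440],(400,400),interpolation=cv2.INTER_CUBIC)]))
st=read_state(); print(st["position"],st["contact_force"],d["position"],st["gripper_width"])
print(blobs(d["color"],*COL["red"])[:3])
E
```

```text
[ 561.8 -351.   223.8] [ 0.3 -0.6  0.4] [ 562.9 -423.4  374.2] 42.514477419927644
[(106, [312.8, 285.7], [305, 277, 20, 20]), (85, [147.7, 123.0], [143, 118, 10, 11])]
```

View pics/c7.png

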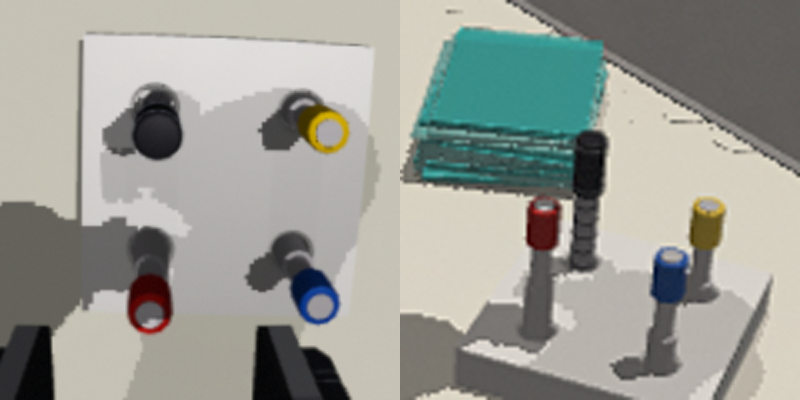

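The rod stands upright and released in its hole. The red cap top is at crop (150,317), full (315,288.5).

```bash
python3 - <<'E'
from w2 import *
d,s=pickle.load(open("w7.pkl","rb")); b=pickle.load(open("w1.pkl","rb"))
print(plane(d,"wrist",(315,288.5),108),plane(b,"wrist",(270,169),108),plane(s,"side",(320+144/3.33,140+204/3.33),108))
print(tri([ray(d,"wrist",(315,288.5)),ray(b,"wrist",(270,169))]))
print("hole red approx",plane(d,"wrist",(240+76,130+122),26))
E
```

```text
[ 563.9 -308.7  108. ] [ 563.9 -310.4  108. ] [ 563.8 -306.4  108. ]
(array([ 563.6, -310.6,  112.2]), [0.3, 0.3])
hole red approx [ 563.2 -312.4   26. ]
```

Emit:
carry_out([
  [0,0,0,-41,-1.2,0,0],
  [0,0,0,-41,-1.2,50,0],
  [0,0,0,-41,-1.2,100,0],
  [0,0,0,-41,-1.2,122,0],
  [0,0,0,-41,-1.2,133,0],
])

```text
clock: 17.1
position: [562.3, -310.1, 89.4]
ee_rot: [-0.707, 0.707, 0.002, -0.001]
contact_force: [-0.2, 0.4, -0.4]
gripper_width: 42.6
grasp_force: 0.0
```

Emit:
carry_out([
  [0,0,0,0,0,0,0],
  [0,0,0,0,0,0,-1],
  [0,0,0,0,0,0,-1],
  [0,0,0,0,0,0,-1],
  [0,0,0,0,0,0,-1],
])

```text
clock: 17.73
position: [564.6, -310.4, 93.9]
ee_rot: [0.707, -0.707, 0.001, -0.0]
contact_force: [0.6, -0.2, 5.8]
gripper_width: 14.1
grasp_force: 58.8
```

Emit:
carry_out([
  [0,0,0,0,0,0,-1],
  [0,0,0,0,0,0,-1],
])

```text
clock: 17.98
position: [564.6, -310.4, 94.0]
ee_rot: [0.707, -0.707, 0.001, -0.0]
contact_force: [-0.9, -0.4, 5.9]
gripper_width: 14.4
grasp_force: 58.8
```

Emit:
carry_out([
  [0,0,0,0,0,-15,-1],
  [0,0,0,0,0,-40,-1],
  [0,0,0,0,0,-80,-1],
  [0,0,0,0,0,-112,-1],
  [0,0,0,0,0,-112,-1],
])

```text
clock: 18.6
position: [564.9, -310.4, 208.0]
ee_rot: [0.707, -0.707, 0.003, -0.001]
contact_force: [0.7, -0.7, -1.2]
gripper_width: 14.4
grasp_force: 58.7
```

Emit:
carry_out([
  [0,0,0,-50,-17,0,-1],
  [0,0,0,-105,-36,0,-1],
  [0,0,0,-160,-55,0,-1],
  [0,0,0,-210,-72,0,-1],
  [0,0,0,-254.5,-87.3,0,-1],
])

```text
clock: 19.23
position: [650.3, -53.4, 202.9]
ee_rot: [0.707, -0.707, -0.001, 0.001]
contact_force: [0.8, 1.4, -0.7]
gripper_width: 14.5
grasp_force: 58.7
```

Emit:
carry_out([
  [0,0,0,0,0,5,-1],
  [0,0,0,0,0,12,-1],
  [0,0,0,0,0,16,-1],
  [0,0,0,0,0,16,-1],
  [0,0,0,0,0,16,-1],
])

```text
clock: 19.85
position: [651.0, -56.3, 188.7]
ee_rot: [-0.707, 0.708, -0.0, 0.0]
contact_force: [-0.4, -0.2, -1.0]
gripper_width: 14.4
grasp_force: 58.7
```

```bash
python3 - <<'E'
from w2 import *
d=get_image("wrist"); s=get_image("side"); pickle.dump((d,s),open("w8.pkl","wb"))
st=read_state(); print(st["position"],st["contact_force"],d["position"],st["wrist_torque"])
g=cv2.cvtColor(d["color"],cv2.COLOR_BGR2GRAY); h=cv2.cvtColor(s["color"],cv2.COLOR_BGR2GRAY)
for r in range(224,275,3): print(r,g[r,300:340].tolist())
print("side")
for r in range(256,300,3): print(r,h[r,232:272].tolist())
print(blobs(s["color"],*COL["red"])[:3])
E
```

```text
[651.1 -55.9 188.8] [ 0.7 -0.3 -2. ] [ 651.4 -128.9  338. ] [-0.  0. -0.]
224 [209, 208, 208, 207, 208, 208, 209, 209, 209, 209, 209, 209, 210, 208, 194, 177, 175, 174, 172, 173, 172, 174, 175, 176, 176, 177, 176, 176, 175, 175, 175, 175, 178, 179, 179, 180, 180, 180, 179, 178]
227 [176, 177, 180, 199, 210, 210, 208, 207, 208, 207, 205, 185, 176, 175, 174, 174, 174, 174, 175, 174, 173, 174, 173, 173, 173, 172, 172, 175, 175, 176, 176, 176, 175, 175, 176, 176, 176, 177, 178, 179]
230 [174, 172, 173, 174, 175, 176, 177, 178, 185, 208, 206, 185, 174, 172, 173, 173, 174, 173, 173, 172, 174, 174, 175, 174, 174, 174, 173, 173, 171, 172, 172, 173, 174, 175, 176, 177, 177, 178, 176, 176]
233 [170, 170, 170, 170, 172, 172, 173, 172, 171, 167, 164, 152, 140, 119, 105, 104, 103, 100, 98, 100, 107, 111, 122, 135, 150, 165, 171, 174, 174, 175, 173, 173, 173, 173, 173, 173, 174, 174, 175, 177]
236 [172, 170, 169, 168, 167, 166, 159, 142, 125, 88, 73, 88, 106, 123, 136, 122, 75, 66, 67, 68, 65, 64, 62, 62, 67, 78, 97, 123, 149, 167, 172, 173, 175, 176, 175, 175, 175, 174, 173, 173]
239 [176, 176, 1
[... 4297 characters left out ...]
 84, 89, 127, 167, 174, 174, 174, 166, 131, 136, 138, 139, 139, 136, 127, 139, 131, 80, 79]
292 [116, 117, 116, 118, 112, 82, 88, 110, 82, 83, 83, 82, 80, 81, 84, 83, 86, 86, 85, 83, 85, 113, 161, 175, 174, 178, 170, 143, 139, 136, 138, 138, 138, 138, 141, 139, 79, 78, 80, 78]
295 [115, 117, 119, 116, 116, 116, 120, 117, 116, 117, 107, 83, 83, 85, 85, 83, 86, 102, 121, 181, 178, 177, 174, 168, 168, 155, 135, 137, 138, 139, 139, 138, 132, 137, 76, 79, 80, 79, 79, 78]
298 [119, 119, 118, 117, 118, 116, 116, 117, 118, 114, 83, 84, 85, 86, 84, 84, 85, 87, 81, 77, 111, 187, 181, 147, 93, 143, 140, 139, 140, 137, 131, 141, 101, 76, 80, 81, 79, 81, 79, 79]
[(79, [241.8, 237.0], [237, 229, 11, 16])]
```

```bash
python3 - <<'E'
from w2 import *
d,s=pickle.load(open("w8.pkl","rb"))
print("mouth",plane(d,"wrist",(318.2,246.3),90)); print("foot front edge",plane(d,"wrist",(317,238.7),101),plane(d,"wrist",(317,250.5),101))
# side: axis line at rows 271,283; foot ~ row 287
for uv in [(248.3,284)]: print("foot side",plane(s,"side",uv,101))
E
```

```text
mouth [650.5 -54.2  90. ]
foot front edge [651.3 -62.8 101. ] [651.3 -54.6 101. ]
foot side [650.4 -50.5 101. ]
```

Emit:
carry_out([
  [0,0,0,-0.4,0.3,4,-1],
  [0,0,0,-0.4,0.3,8,-1],
  [0,0,0,-0.4,0.3,10,-1],
  [0,0,0,-0.4,0.3,12,-1],
  [0,0,0,-0.4,0.3,12,-1],
])

```text
clock: 20.58
position: [650.7, -55.1, 176.2]
ee_rot: [0.707, -0.707, -0.0, 0.0]
contact_force: [1.0, -0.6, -0.5]
gripper_width: 14.1
grasp_force: 58.7
```

Emit:
carry_out([
  [0,0,0,0,0,1,-1],
  [0,0,0,0,0,2,-1],
  [0,0,0,0,0,3,-1],
  [0,0,0,0,0,3,-1],
])

```text
clock: 21.08
position: [650.6, -55.0, 173.3]
ee_rot: [0.707, -0.707, -0.0, 0.0]
contact_force: [0.2, -1.5, -1.2]
gripper_width: 14.1
grasp_force: 58.7
```

Emit:
carry_out([
  [0,0,0,0,0,3,-1],
  [0,0,0,0,0,6,-1],
  [0,0,0,0,0,9,-1],
  [0,0,0,0,0,12,-1],
  [0,0,0,0,0,12,-1],
])

```text
clock: 21.7
position: [650.6, -55.1, 161.0]
ee_rot: [-0.707, 0.707, 0.0, -0.0]
contact_force: [0.3, -0.3, -0.6]
gripper_width: 14.2
grasp_force: 58.7
```

Emit:
carry_out([
  [0,0,0,0,0,4,-1],
  [0,0,0,0,0,8,-1],
  [0,0,0,0,0,12,-1],
  [0,0,0,0,0,16,-1],
  [0,0,0,0,0,16,-1],
])

```text
clock: 22.32
position: [650.6, -55.1, 145.0]
ee_rot: [0.707, -0.707, -0.0, 0.0]
contact_force: [0.2, -0.1, -0.8]
gripper_width: 14.2
grasp_force: 58.7
```

Emit:
carry_out([
  [0,0,0,0,0,4,-1],
  [0,0,0,0,0,8,-1],
  [0,0,0,0,0,12,-1],
  [0,0,0,0,0,16,-1],
  [0,0,0,0,0,16,-1],
])

```text
clock: 22.95
position: [650.6, -55.1, 128.9]
ee_rot: [0.707, -0.707, -0.0, 0.0]
contact_force: [-0.6, 0.4, -1.0]
gripper_width: 14.6
grasp_force: 58.7
```

Emit:
carry_out([
  [0,0,0,0,0,1,-1],
  [0,0,0,0,0,2,-1],
  [0,0,0,0,0,3,-1],
  [0,0,0,0,0,3,-1],
])

```text
clock: 23.45
position: [650.6, -55.1, 126.3]
ee_rot: [-0.707, 0.707, 0.0, -0.0]
contact_force: [0.2, -0.6, 0.3]
gripper_width: 14.2
grasp_force: 58.7
```

The plug is touching bottom at the expected height (shoulder ≈ 90). I'll release it and retreat.

Emit:
carry_out([
  [0,0,0,0,0,0,-0.5],
  [0,0,0,0,0,0,0],
  [0,0,0,0,0,0,0],
  [0,0,0,0,0,-10,0],
  [0,0,0,0,0,-40,0],
])

```text
clock: 24.08
position: [649.7, -55.1, 165.6]
ee_rot: [-0.707, 0.707, 0.001, -0.001]
contact_force: [0.5, 0.3, 0.5]
gripper_width: 42.2
grasp_force: 0.0
```

Emit:
carry_out([
  [0,0,0,-15,0,-40,0],
  [0,0,0,-30,0,-70,0],
  [0,0,0,-30,0,-70,0],
  [0,0,0,-30,0,-70,0],
])

```text
clock: 24.58
position: [650.2, -25.1, 236.1]
ee_rot: [-0.707, 0.707, 0.0, -0.0]
contact_force: [-0.0, 0.4, -0.4]
gripper_width: 42.8
grasp_force: 0.0
```

```bash
python3 - <<'E'
from w2 import *
d=get_image("wrist"); s=get_image("side")
st=read_state(); print(st["position"],st["contact_force"],st["gripper_width"])
for n,i in (("w",d),("s",s)): print(n,{k:blobs(i["color"],*COL[k])[:3] for k in COL})
r=[b for b in blobs(d["color"],*COL["red"]) if 200<b[1][0]<420][0]; q=[b for b in blobs(s["color"],*COL["red"]) if b[1][0]<300][0]
print("knob",tri([ray(d,"wrist",r[1]),ray(s,"side",q[1])]),plane(d,"wrist",r[1],132))
print("rod dark",darkcap(s["color"],(376,187),14))
E
```

```text
[650.  -25.4 235.1] [-0.4  0.2 -0.2] 42.97657361123795
w {'yellow': [], 'blue': [], 'red': [(269, [316.8, 199.2], [304, 187, 26, 27])], 'orange': [(769, [346.2, 189.7], [338, 161, 17, 57])]}
s {'yellow': [(105, [411.2, 207.8], [407, 200, 10, 15])], 'blue': [(109, [400.1, 223.6], [396, 216, 10, 15]), (21, [12.9, 42.5], [7, 41, 11, 4])], 'red': [(94, [248.3, 270.2], [241, 260, 13, 19])], 'orange': [(233, [264.6, 293.4], [255, 281, 19, 27])]}
knob (array([650.5, -54.1, 124.7]), [0.1, 0.1]) [650.6 -55.3 132. ]
rod dark ([371, 179, 11, 21, 171], [376.1, 189.2])
```

```bash
python3 -c "
from bench import *
print(job_done())"
```

```text
the job is handed in; nothing more can be done
None
```

The orange-clip bore measured 52 mm deep. I returned the rod to its rack hole, then stood the red plug released on the bottom of that bore with its shoulder about level with the block top, and handed the job in (no verdict was shown).

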